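# Tighten the turnbuckle of a bottle clamp

### The arm

A 7-joint arm with a two-finger parallel gripper is mounted at the origin on the work surface. World frame = base frame: x ahead of the robot, y to its left, z up, the work surface at z = 0. Lengths are in m, angles in rad, forces in N, time in s.
With the tool pointing down it reaches from about 0.4 to 0.85 m from the base axis. Payload 10.4 kg.
Tool frame: the origin (TCP) lies midway between the tips of the shut fingers; the grasp point (between the pads) lies 19 mm behind it; z points along the fingers, x is the direction in which the jaws open and shut, and the axes are right-handed (so a half turn about z gives the same grasp; the last joint's range is limited). The gripper opens to 87 mm and grips with 3 to 60 N. Pads are 19 mm wide; open, the fingers measure 117 mm over their backs; the gripper's body (75 mm by 190 mm) begins 51 mm behind the grasp point.
Start: joints at [-1.18, 0.332, -0.065, 1.46, 0.022, 1.35, -0.088], TCP at [0.251, 0.572, 0.223] pointing down, gripper open.
Joint ranges: [-2.6, 2.6], [-0.5, 2.12], [-1.47, 1.34], [0.16, 2.42], [-1.27, 4.41], [0.06, 2.06], [-2.6, 2.6]. Speed limits (rad/s): [2.22, 2.22, 2.79, 2.79, 3.14, 3.14, 3.14].

### API

Orientations are given as a unit quaternion [w, x, y, z].
In Python, from rig import telemetry, viewer, ticket, spotter gives the robot as it stands. The module is installed in compiled form; this text tells all that it offers.
- The arm moves only by the shell command python3 -m crank 'ROWS' [OPENING] [FORCE]. ROWS is JSON, one flat list of numbers, 6 for each row, row after row: the shift along the tool's x, y, z in mm, then the turn, a rotation vector about the tool's x, y, z in degrees. In form: [x, y, z, wx, wy, wz, x, y, z, wx, wy, wz, ...]. A call has 1 to 12 rows; each row shifts and turns the pose as measured when the row begins, along the tool's axes as they then stand; what a row does not reach is not made up. A row lasts 1/10 s, in which the tool goes at most 50 mm and 8.59 degrees, less where a joint would pass 70% of its speed; a pose out of reach is approached as far as the arm can. A call with a gripper value outside its range is refused whole. OPENING is the opening, from -1 (shut) to 1 (fully open), set as the call begins (- or left out, the last holds). The fingers move at their own pace and stop on an object; FORCE is the grip in N (left out, the last holds). Time passes only in rows, so rows that do not move let the fingers close. It gives the time, the measured TCP pose, the force and the opening at its end, in the units of the state.
- telemetry.get_obs(): the state, without advancing time (a new reading comes with each control period).
- viewer.get_image(name): name is "scene" or "top" or "wrist"; returns the picture (400x640x3 uint8, red, green, blue); there is no depth.
- viewer.camera_model(name): a dict with "fx", "fy", "cx", "cy" (pixels), "world_from_camera" (4x4, takes a point from camera to world coordinates). Camera axes: x right, y down, z forward; pixel columns grow to the right and rows downward; lengths in m; the calibration is good to about 2 mm. The wrist camera is an equidistant fisheye: a pixel r from the principal point sees the ray r / f radians off the axis. A picture is of the moment at which its call begins: read the wrist's pose just before it. camera_model takes no time and is no camera call; for the wrist camera it gives the pose at the moment of the call.
- ticket.close_job(): hands the job in, once; it reports no verdict.
Trained networks look in the newest picture that a camera, given by its name, has taken for a name from the list of things; names that differ only in an ending like _2 or _b are one class to them, and where a whole thing is asked for, a point or a joint stands for the part that bears it (a point fixed in the world has none). Each returns a list of dicts, best first, with "confidence" (0 to 1); they miss things now and then, are a little off and sometimes report something else, mostly with a low value. They report only what shows in the picture. A call takes as long as a camera call. They do not tell look-alikes from the thing itself.
- spotter.spot_in(label, camera): "position" ([column, row] in pixels, amid what is visible of it).
The state is a dict: "clock": time; "q": joint angles; "joint_velocities": joint speeds; "tau": joint torques, N m; "tcp_pos": TCP position; "orientation": TCP orientation; "wrist_force": force on the tool from outside, world axes, zero at the start; "wrist_torque": the same for the moment, N m; "gripper_width": finger opening in m.
Only numpy, scipy, OpenCV 4.12 (cv2) and the standard library are available. Lean on these libraries where they do the work, as an engineer would, in place of code of your own. Each camera call takes 0.05 s, during which the arm holds its last target.

### The job

Turn the clamp's turnbuckle, pushing its cross arms over one after the other, until both jaws have drawn in and their pads hold the reagent bottle firmly, noticeably stiffer to turn than when running free, but without forcing it and crushing the glass. Leave the bottle standing upright on the clamp's plate and do not disturb the measuring cylinder, beaker or jar.

Things in the scene. Friction and masses are not known exactly. Their poses are not given: they have to be found in the camera images.
- clamp: bottle clamp, fixed: aluminium base plate 300 mm long (x), 270 wide (y -60 to +210), 12 thick, below a horizontal turnbuckle along x. Origin: on the underside, straight below the turnbuckle's middle; x from near jaw to far jaw, z up. Turnbuckle axis 90 mm above the underside. The bottle stands on the plate about 130 mm to the +y side.
- sleeve_mid (a point): middle of the turnbuckle's steel sleeve, on its axis. Sleeve 110 mm long, 28 thick; in its middle a hub (42 across, 30 long) with four radial arms in a cross, 12 mm thick, in the clamp's y-z plane, each with an 18 mm end ball centred 59 mm from the axis. Opposite threads: both jaws draw in at once. The arms are pushed over one after another; the sleeve stays where left.
- sleeve (a joint): turn of the sleeve, rad, 0 to 9; grows as it tightens: upper arms move to the clamp's +y (the bottle). At multiples of pi/2 an arm points straight up. Needs 0.36 N m while running free (6.5 N square on an arm at 55 mm). Once both pads press, about 0.2 N m more per rad: right at 0.5 to 0.6 N m (9 to 11 N at 55 mm; rubbing adds to it); too loose below 0.44, too tight above 0.7.
- jaw_near: near jaw (-x end), grey: a 30 x 52 mm block 98 mm tall, centred on the turnbuckle axis -100 mm from the sleeve's middle at sleeve 0, with an arm to the bottle bearing a sprung rubber pad (52 wide, 50 high, centre 60 mm up). Draws in 3 mm per rad. The pad is set out on its stem by 0 to 10 mm, differently each time. Origin: at the clamp's when sleeve is 0; same axes.
- jaw_far: far jaw (+x end), grey: a 30 x 52 mm block 98 mm tall, centred on the turnbuckle axis +100 mm from the sleeve's middle at sleeve 0, with an arm to the bottle bearing a sprung rubber pad (52 wide, 50 high, centre 60 mm up). Draws in 3 mm per rad. The pad is set out on its stem by 0 to 10 mm, differently each time. Origin: at the clamp's when sleeve is 0; same axes.
- bottle: amber glass reagent bottle with a blue cap, loose, 0.3 to 0.65 kg, standing on the base plate between the two pads: about 80 mm in diameter, 130 mm tall with the cap. Origin: centre of its underside.
- cylinder: bystander: clear measuring cylinder, 182 mm tall, on a 72 mm round foot; origin under its centre.
- beaker: bystander: glass beaker, 84 mm in diameter, 95 mm tall; origin under its centre.
- jar: bystander: white jar with a black lid, 68 mm in diameter, 85 mm tall; origin under its centre.
Not all that is in view belongs to the job. Of the things like the bottle, leave any that is purple; of the rest the larger one is meant.

How it is judged:
At the end, for the whole second after the job is handed in: Each jaw's pad presses on the bottle with 12 to 57 N (about 0.43 to 0.70 N m of turning torque); the bottle is at rest, upright within 3.4 degrees, standing on the base plate (its underside within 6 mm of the plate's top) (contact force between jaw_near and bottle between 12 and 57 N and contact force between jaw_far and bottle between 12 and 57 N and angle between bottle's own z axis and vertical below 0.06 rad and linear speed of bottle below 0.01 m/s and z of bottle in the frame of clamp between 0.007 and 0.018 m); the robot touches nothing.
It fails at once if the bottle is crushed: a pad presses on it with more than 80 N (contact force between any of jaw_near, jaw_far and bottle above 80 N).
It fails at once if the bottle is tipped by more than about 20 degrees (angle between bottle's own z axis and vertical above 0.35 rad).
It fails at once if the measuring cylinder, the beaker or the jar is pushed more than 25 mm or tipped over (distance of any of cylinder, beaker, jar from where it was at the start of the episode above 0.025 m or angle between any of cylinder, beaker, jar's own z axis and vertical above 0.35 rad).
It also fails if it takes over 72 s, if anything falls off the work surface, if the arm or the gripper's body presses on something with over 40 N, if the wrist force passes 120 N, or if a joint passes its speed limit or range.

## Working session

There is one attempt and no reset: what is moved stays moved. The work goes in short steps, Python scripts to look and compute and a shell command to move; the robot and the scene stay as the last step left them, time stands still between calls to the robot, and variables do not carry over. Pictures are saved under pics/ and viewed, and the job is handed in when it is done.

```bash
mkdir -p pics; python3 - <<'E'
from rig import telemetry, viewer, spotter
import cv2
o=telemetry.get_obs(); print({k:(v if not hasattr(v,'round') else v) for k,v in o.items()})
for c in ["scene","top","wrist"]:
    im=viewer.get_image(c); cv2.imwrite(f"pics/{c}0.png",im[:,:,::-1])
    m=viewer.camera_model(c); print(c,m)
    for l in ["clamp","sleeve_mid","jaw_near","jaw_far","bottle","cylinder","beaker","jar"] if c!="wrist" else []:
        print(c,l,[(d["confidence"],d["position"]) for d in spotter.spot_in(l,c)][:4])
E
```

```text
{'clock': 0.0, 'q': array([-1.17958436,  0.33287189, -0.06468264,  1.4609285 ,  0.02160277,
        1.3498979 , -0.08848922]), 'joint_velocities': array([-2.31357007e-04, -2.08566668e-03,  7.72269572e-04, -5.69288875e-04,
        3.90353746e-06, -2.84790984e-04, -9.49330204e-04]), 'tau': array([ 1.01404999e-04, -6.23239017e+01,  2.48180033e-02, -3.89910793e+01,
       -6.13106531e-02,  3.96322820e-02,  7.36893162e-05]), 'tcp_pos': array([0.25117627, 0.57189062, 0.22176001]), 'orientation': array([ 4.15713283e-04,  8.37283519e-01,  5.46768518e-01, -5.69506780e-04]), 'wrist_force': array([-0.38492819,  0.39633994, -1.18554846]), 'wrist_torque': array([-0.03320587, -0.01628114,  0.00109851]), 'gripper_width': 0.08719742623666699}
scene {'fx': 360.8261491149942, 'fy': 360.8261491149942, 'cx': 318.2664573691527, 'cy': 201.25284162533484, 'world_from_camera': array([[ 0.06838011,  0.70577832, -0.7051249 ,  1.38010855],
       [ 0.99764325, -0.04435892,  0.05234731, -0.07194487],
       [ 0.00566702, -0.70704261, -0.70714824,  0.95276384],
       [ 0.        ,  0.        ,  0.        ,  1. 
[... 975 characters left out ...]
[(0.77, [245.6, 218.8]), (0.75, [287.6, 132.2]), (0.7, [298.9, 211.4])]
top cylinder [(0.84, [462.8, 159.9]), (0.31, [478.5, 226.9])]
top beaker [(0.69, [479.7, 228.6]), (0.23, [175.3, 309.9])]
top jar [(0.82, [173.5, 309.7])]
wrist {'fx': 309.70691628693146, 'fy': 309.70691628693146, 'cx': 313.82095958144345, 'cy': 200.98435279248164, 'world_from_camera': array([[ 4.02189919e-01,  8.84615214e-01,  2.36006765e-01,
         1.86926618e-01],
       [ 9.15556093e-01, -3.88754465e-01, -1.03087367e-01,
         6.01333714e-01],
       [ 5.56030240e-04,  2.57538132e-01, -9.66267976e-01,
         3.84480397e-01],
       [ 0.00000000e+00,  0.00000000e+00,  0.00000000e+00,
         1.00000000e+00]])}
```

View pics/scene0.png

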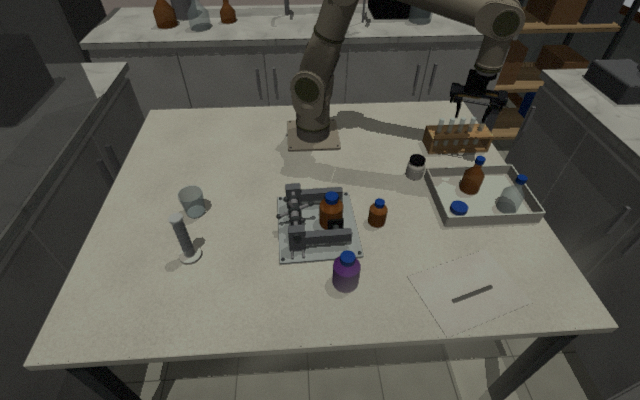

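View pics/top0.png

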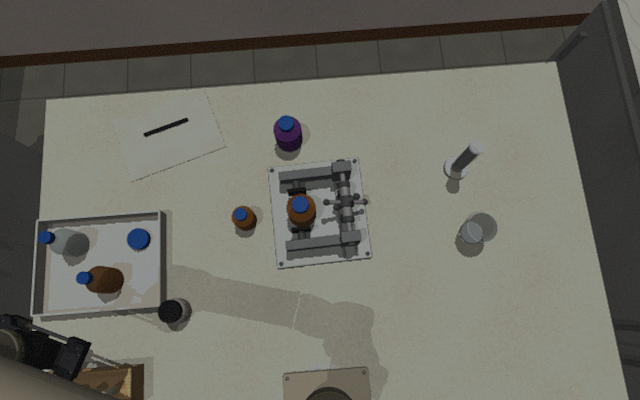

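```bash
python3 - <<'E'
import cv2
a=cv2.imread("pics/top0.png")[110:290,210:390]; b=cv2.imread("pics/scene0.png")[140:320,230:430]
cv2.imwrite("pics/topc.png",cv2.resize(a,None,fx=3.2,fy=3.2,interpolation=2)); cv2.imwrite("pics/scenec.png",cv2.resize(b,None,fx=3.2,fy=3.2,interpolation=2))
E
```

```text
(no output)
```

View pics/topc.png

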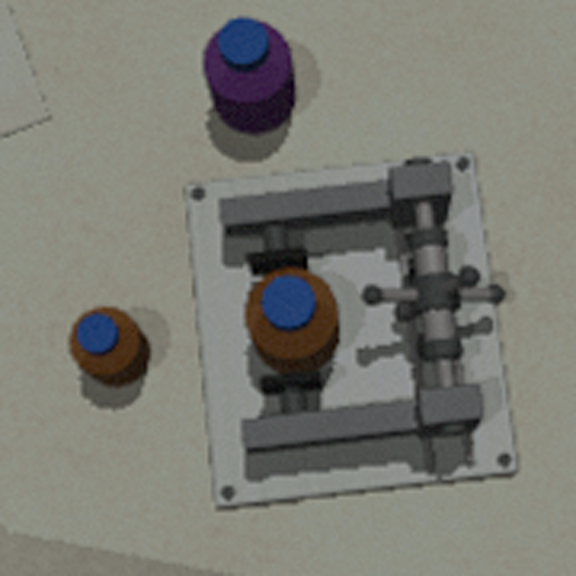

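View pics/scenec.png

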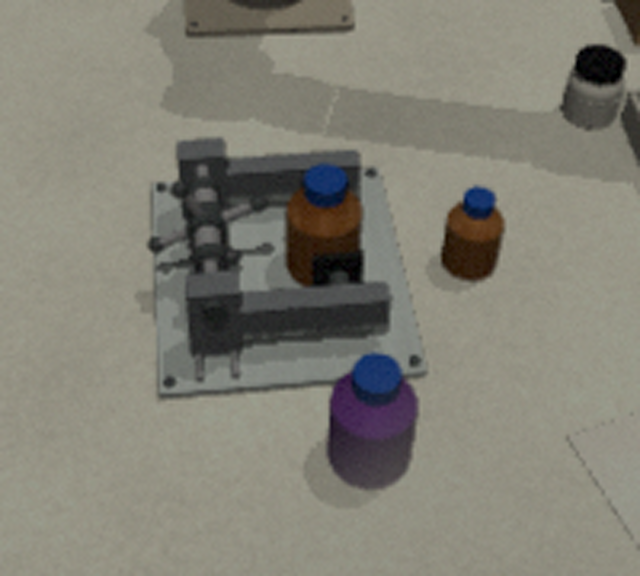

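The candidates, by pixel in the top image, are the amber bottle between the pads (299,211), a small amber one (245,219) and a purple one (288,132). The amber one standing on the plate is the target: it isn't purple, it's the larger of the two, and the crop confirms this. Next I'll work out the clamp pose and the arm angle.

```bash
cat > h.py <<'E'
import numpy as np, cv2
from rig import viewer
def ray(c,px,m=None):
    m=m or viewer.camera_model(c); T=m["world_from_camera"]
    d=np.array([(px[0]-m["cx"])/m["fx"],(px[1]-m["cy"])/m["fy"],1.]); return T[:3,3],T[:3,:3]@d
def onz(c,px,z):
    o,d=ray(c,px); return o+d*(z-o[2])/d[2]
def proj(c,P):
    m=viewer.camera_model(c); T=m["world_from_camera"]; p=(np.atleast_2d(P)-T[:3,3])@T[:3,:3]
    return np.c_[p[:,0]/p[:,2]*m["fx"]+m["cx"],p[:,1]/p[:,2]*m["fy"]+m["cy"]]
def rows(L): return L
E
python3 - <<'E'
from h import *
from scipy.optimize import least_squares
loc=np.array([[150,210],[150,-60],[-150,210],[-150,-60]])/1e3
top=np.array([[187,183],[475,152],[216,508],[518,470]])/3.2+[210,110]
# scene crop corners: far side(+x) is nearer the scene camera
scn=np.array([[426,372],[160,396],[380,170],[152,182]])/3.2+[230,140]
def W(p,l,z): c,s=np.cos(p[2]),np.sin(p[2]); return np.c_[p[0]+c*l[:,0]-s*l[:,1],p[1]+s*l[:,0]+c*l[:,1],np.full(len(l),z)]
f=lambda p:np.r_[(proj("top",W(p,loc,.012))-top).ravel(),(proj("scene",W(p,loc,.012))-scn).ravel()]
r=least_squares(f,[.5,0,0]);print(r.x,np.degrees(r.x[2]),r.fun.round(1))
p=r.x; np.save("clamp.npy",p)
# arm angle overlay
im=[cv2.resize(cv2.imread(f"pics/{c}0.png"),None,fx=4,fy=4,interpolation=2) for c in("top","scene")]
c,s=np.cos(p[2]),np.sin(p[2])
def w3(x,y,z): return np.array([p[0]+c*x-s*y,p[1]+s*x+c*y,z])
for c_,i in zip(("top","scene"),im):
  for a,col in((0,(0,0,255)),(20,(0,255,0)),(40,(255,0,0)),(60,(0,255,255))):
    for k in range(4):
      t=np.radians(a+90*k); q=proj(c_,w3(0,.059*np.sin(t),.09+.059*np.cos(t)))[0]
      cv2.circle(i,tuple(int(v) for v in (q*4+2)),4,col,1)
ct=proj("top",w3(0,0,.09))[0]*4; cs=proj("scene",w3(0,0,.09))[0]*4
for n,i,q in(("t",im[0],ct),("s",im[1],cs)):
  x,y=q.astype(int); cv2.imwrite(f"pics/ov_{n}.png",cv2.resize(i[y-140:y+140,x-180:x+180],None,fx=2,fy=2))
E
```

```text
[ 0.55247433 -0.0908734   0.03434842] 1.9680193022966708 [-1.2 -1.  -0.6 -1.3 -1.  -1.1 -0.1 -0.2 -0.2 -1.1 -1.4 -1.7 -0.8 -1.9
 -0.9 -0.9]
```

View pics/ov_t.png

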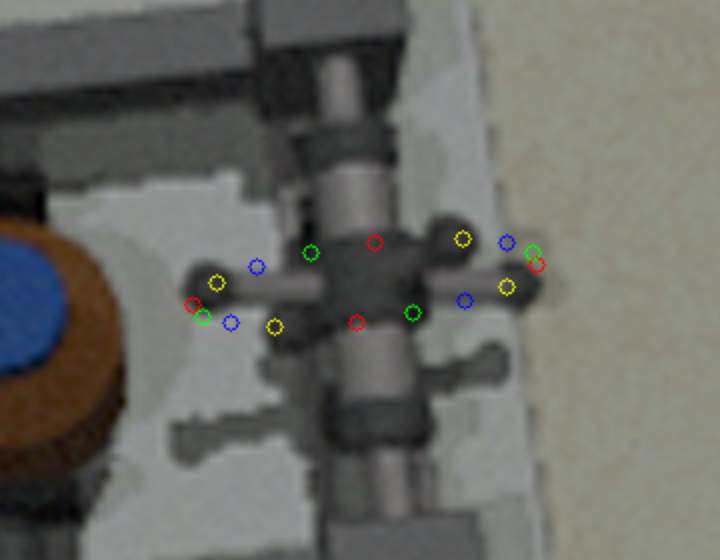

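View pics/ov_s.png

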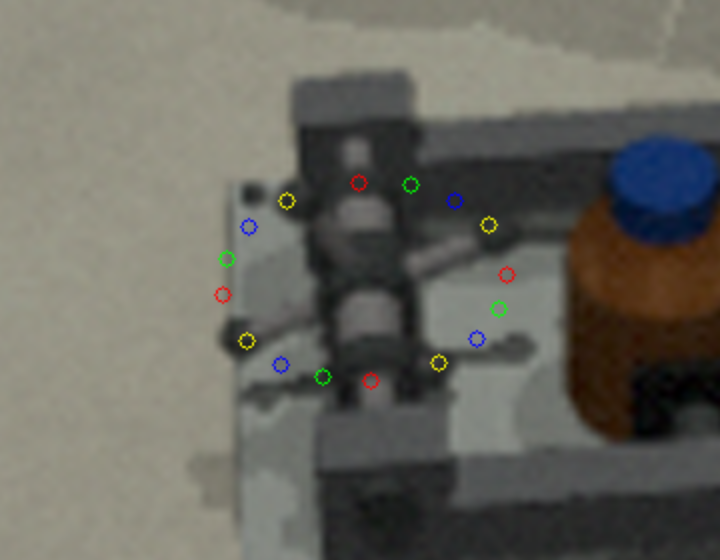

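```bash
python3 - <<'E'
from h import *
from scipy.optimize import least_squares
p=np.load("clamp.npy")
ct=None
def w3(p,x,y,z): c,s=np.cos(p[2]),np.sin(p[2]); return np.array([p[0]+c*x-s*y,p[1]+s*x+c*y,z])
oldt=(proj("top",w3(p,0,0,.09))[0]*4).astype(int)-[180,140]; olds=(proj("scene",w3(p,0,0,.09))[0]*4).astype(int)-[180,140]
u=lambda X,o:((np.array(X)/2+o)+.5)/4-.5
bt=u([[208,283],[450,238],[520,287]],oldt); bs=u([[512,238],[290,200],[240,335]],olds)
loc=np.array([[150,210],[150,-60],[-150,210],[-150,-60]])/1e3
sh=lambda a,o:(np.array(a)+.5)/3.2-.5+o
top=sh([[187,183],[475,152],[216,508],[518,470]],[210,110]); scn=sh([[426,372],[160,396],[380,170],[152,182]],[230,140])
def f(v):
  b=lambda k:w3(v,0,.059*np.sin(v[3]+k*np.pi/2),.09+.059*np.cos(v[3]+k*np.pi/2))
  B=np.array([b(0),b(-1),b(-2)])
  C=np.array([w3(v,x,y,.012) for x,y in loc])
  return np.r_[(proj("top",B)-bt).ravel(),(proj("scene",B)-bs).ravel(),(proj("top",C)-top).ravel(),(proj("scene",C)-scn).ravel()]
r=least_squares(f,[*p,1.1],loss="soft_l1");print(r.x,np.degrees(r.x[2:]),f(r.x).round(1)); np.save("clamp.npy",r.x[:3])
v=r.x
print("sleeve",w3(v,0,0,.09),"bottle about",w3(v,0,.13,.012), onz("top",(287.0+13,205),.142))
b=[(np.array(w3(v,0,.059*np.sin(v[3]+k*np.pi/2),.09+.059*np.cos(v[3]+k*np.pi/2)))).round(4) for k in(0,-1,-2)];print(b)
from rig import telemetry
o=telemetry.get_obs()
from scipy.spatial.transform import Rotation as R
q=o["orientation"]; M=R.from_quat([*q[1:],q[0]]).as_matrix(); print(M.round(3),np.degrees(np.arctan2(M[1,0],M[0,0])))
# jaw pixel: block tops -> x
for n,px in(("far",(318,237)),):pass
E
```

```text
[ 0.55270646 -0.09101307  0.0332517   1.13370333] [ 1.9051819  64.95641595] [ 0.1  0.1 -0.1 -0.1 -0.7 -0.6 -2.4 -0.7  0.8 -0.5 -0.1 -0.1 -0.8 -0.8
 -0.2 -1.1 -0.6 -0.9  0.3  0.1  0.1 -0.6 -1.2 -1.4 -0.4 -1.5 -0.6 -0.5]
sleeve [ 0.55270646 -0.09101307  0.09      ] bottle about [0.54838454 0.03891507 0.012     ] [0.54054207 0.03070452 0.142     ]
[array([ 0.5509, -0.0376,  0.115 ]), array([ 0.5535, -0.116 ,  0.1435]), array([ 0.5545, -0.1444,  0.065 ])]
[[ 0.402  0.916  0.   ]
 [ 0.916 -0.402  0.   ]
 [ 0.    -0.    -1.   ]] 66.28735630077948
```

The clamp is at (0.553, -0.091) with a yaw of 1.9°, and one cross arm leans 25° before vertical, toward -y. I'll rotate the tool into line with the clamp and shut the fingers.

```bash
python3 -m crank '[0,0,-4,0,0,8.05,0,0,-4,0,0,8.05,0,0,-4,0,0,8.05,0,0,-4,0,0,8.05,0,0,-4,0,0,8.05,0,0,-4,0,0,8.05,0,0,-4,0,0,8.05,0,0,-4,0,0,8.05]' -1 30
cat >> h.py <<'E'
from rig import telemetry
from scipy.spatial.transform import Rotation as R
def st():
    o=telemetry.get_obs(); q=o["orientation"]; M=R.from_quat([*q[1:],q[0]]).as_matrix()
    p=np.load("clamp.npy"); c,s=np.cos(p[2]),np.sin(p[2]); C=np.array([[c,s,0],[-s,c,0],[0,0,1]])
    P=C@(o["tcp_pos"]-[p[0],p[1],0]); F=C@o["wrist_force"]; 
    print("t",round(o["clock"],2),"clampTCP mm",(P*1e3).round(1),"F",F.round(2),"toolx in clamp",(C@M)[:,0].round(3),"toolz",(C@M)[:,2].round(3),"w",round(o["gripper_width"],4))
    return P,F,C@M
E
python3 - <<'E'
from h import *
P,F,M=st()
print("to start, tool mm",(M.T@(np.array([0,-.056,.21])-P)*1e3).round(1))
E
```

```text
clock: 1.75
tcp_pos: [0.2512, 0.5719, 0.255]
orientation: [0.001, 1.0, -0.005, -0.0]
wrist_force: [-0.1, -0.0, 0.0]
gripper_width: 0.0312
t 1.75 clampTCP mm [-279.3  672.5  255. ] F [-0.11 -0.02  0.05] toolx in clamp [ 0.999 -0.042 -0.001] toolz [-0.001 -0.001 -1.   ] w 0.0312
to start, tool mm [309.9 716.   45.6]
```

```bash
python3 -m crank '[20,40,0,0,0,-1.2,20,40,0,0,0,-1.2,20,40,0,0,0,0,20,40,0,0,0,0,20,40,0,0,0,0,20,40,0,0,0,0,20,40,0,0,0,0,20,40,0,0,0,0,20,40,0,0,0,0,20,40,0,0,0,0,20,40,0,0,0,0,20,40,0,0,0,0]' 
python3 - <<'E'
from h import *
P,F,M=st()
print("to start, tool mm",(M.T@(np.array([0,-.056,.21])-P)*1e3).round(1))
E
```

```text
clock: 2.95
tcp_pos: [0.5074, 0.0861, 0.2552]
orientation: [-0.003, 1.0, 0.019, 0.001]
wrist_force: [0.8, 0.4, 0.2]
gripper_width: 0.0006
t 2.95 clampTCP mm [-39.4 178.6 255.2] F [0.77 0.42 0.18] toolx in clamp [1.    0.006 0.001] toolz [ 0.001  0.006 -1.   ] w 0.0006
to start, tool mm [ 37.9 235.   43.9]
```

```bash
python3 -m crank '[6,39,0,0,0,0,6,39,0,0,0,0,6,39,0,0,0,0,6,39,0,0,0,0,6,39,5,0,0,0,6,39,10,0,0,0,0,0,10,0,0,0,0,0,10,0,0,0,0,0,10,0,0,0,0,0,0,0,0,0]' 
python3 - <<'E'
from h import *
P,F,M=st()
print("to push start, tool mm",(M.T@(np.array([0,-.056,.135])-P)*1e3).round(1))
im=viewer.get_image("top"); cv2.imwrite("pics/t1.png",cv2.resize(im[130:270,250:420,::-1],None,fx=4,fy=4,interpolation=2))
im=viewer.get_image("scene"); cv2.imwrite("pics/s1.png",cv2.resize(im[100:300,200:400,::-1],None,fx=3,fy=3,interpolation=2))
E
```

```text
clock: 3.95
tcp_pos: [0.5545, -0.1616, 0.2085]
orientation: [-0.002, 1.0, 0.016, 0.003]
wrist_force: [0.6, 0.7, -0.9]
gripper_width: 0.0001
t 3.95 clampTCP mm [ -0.6 -70.6 208.5] F [ 0.59  0.69 -0.88] toolx in clamp [ 1.    -0.001  0.006] toolz [ 0.006  0.004 -1.   ] w 0.0001
to push start, tool mm [  0.1 -14.3  73.6]
```

View pics/t1.png

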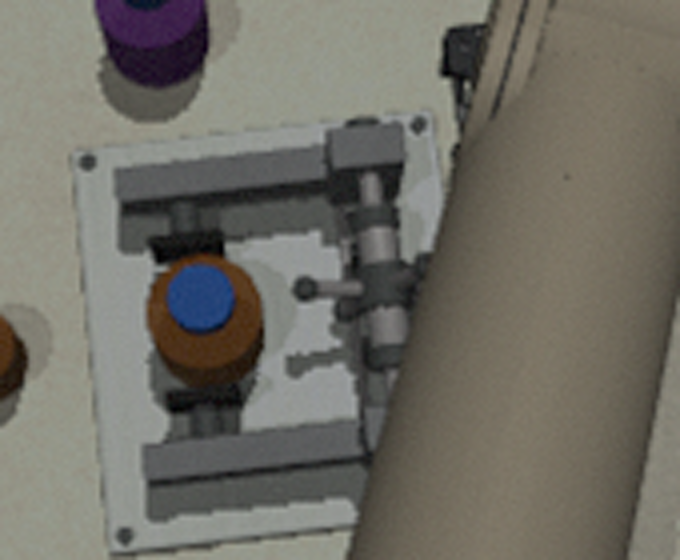

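View pics/s1.png

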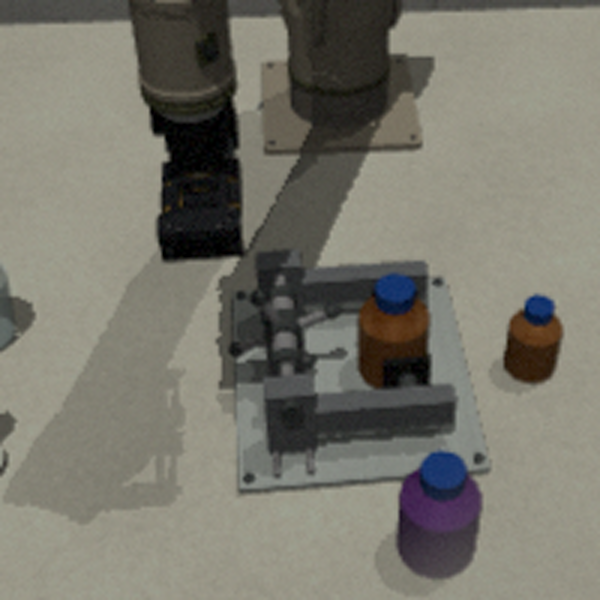

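Gripper at the right standoff, bottle and pads undisturbed. Now descend beside the arm.

```bash
python3 -m crank '[0,0,18,0,0,0,0,0,19,0,0,0,0,0,18,0,0,0,0,0,18,0,0,0,0,0,0,0,0,0]' 
python3 - <<'E'
from h import *
P,F,M=st()
im=viewer.get_image("scene"); cv2.imwrite("pics/s2.png",cv2.resize(im[130:270,230:370,::-1],None,fx=4,fy=4,interpolation=2))
im=viewer.get_image("wrist"); cv2.imwrite("pics/w2.png",im[:,:,::-1])
E
```

```text
clock: 4.55
tcp_pos: [0.559, -0.1571, 0.1386]
orientation: [-0.003, 1.0, 0.02, 0.008]
wrist_force: [-0.6, 0.1, 0.6]
gripper_width: 0.0006
t 4.55 clampTCP mm [  4.1 -66.3 138.6] F [-0.6   0.09  0.64] toolx in clamp [1.    0.007 0.015] toolz [ 0.015  0.005 -1.   ] w 0.0006
```

View pics/s2.png

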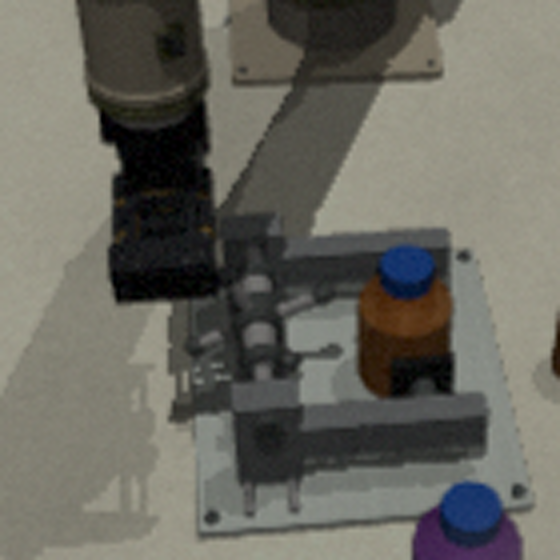

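View pics/w2.png

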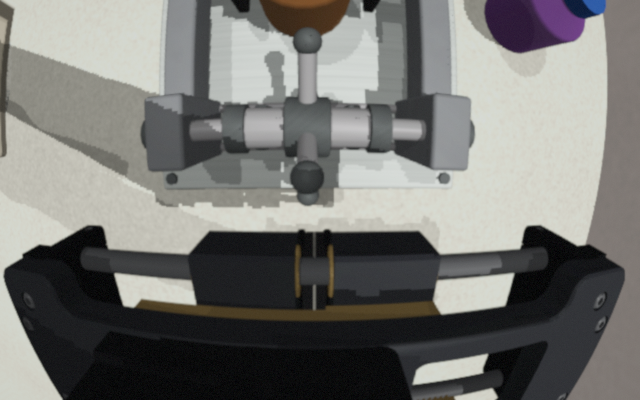

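The wrist view shows the fingertips (315,265) lined up behind the upper arm's ball (307,178). First push:

```bash
python3 -m crank '[-2,-10,1,0,0,0,-2,-10,1,0,0,0,0,-9,1,0,0,0,0,-9,0,0,0,0,0,-9,0,0,0,0]'
python3 -c "
from h import *
st()"
python3 -m crank '[0,-9,0,0,0,0,0,-9,0,0,0,0]'
python3 - <<'E'
from h import *
P,F,M=st()
im=viewer.get_image("wrist"); cv2.imwrite("pics/w3.png",im[:,:,::-1])
E
```

```text
clock: 5.15
tcp_pos: [0.5559, -0.1162, 0.1448]
orientation: [0.002, 1.0, 0.017, 0.014]
wrist_force: [-2.5, -8.4, 5.7]
gripper_width: 0.0006
t 5.15 clampTCP mm [  2.3 -25.3 144.8] F [-2.75 -8.32  5.72] toolx in clamp [1.    0.    0.028] toolz [ 0.028 -0.005 -1.   ] w 0.0006
clock: 5.35
tcp_pos: [0.5551, -0.1009, 0.1469]
orientation: [0.005, 1.0, 0.015, 0.015]
wrist_force: [-0.1, -7.2, -3.3]
gripper_width: 0.0001
t 5.35 clampTCP mm [  2.1  -9.9 146.9] F [-0.33 -7.23 -3.32] toolx in clamp [ 1.    -0.003  0.03 ] toolz [ 0.03  -0.01  -0.999] w 0.0001
```

View pics/w3.png

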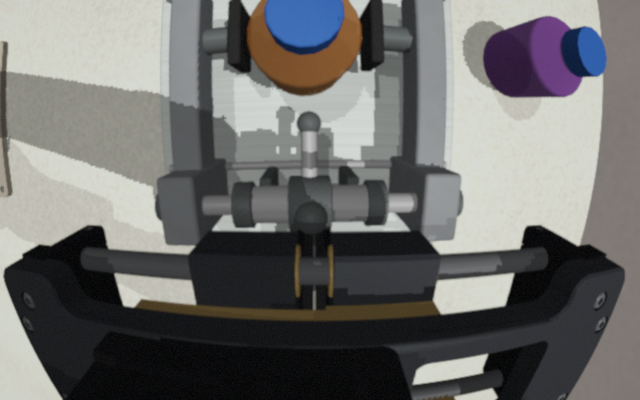

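```bash
python3 -m crank '[-1,-5,7,0,-0.6,0,-1,-7,7,0,-0.6,0,0,-7,5,0,-0.6,0]'
python3 -c "
from h import *
st()"
python3 -m crank '[0,-8,5,0,-0.3,0,0,-7,6,0,0,0,0,-5,6,0,0,0]'
python3 - <<'E'
from h import *
P,F,M=st()
im=viewer.get_image("wrist"); cv2.imwrite("pics/w4.png",im[:,:,::-1])
E
```

```text
clock: 5.7
tcp_pos: [0.5543, -0.0834, 0.1314]
orientation: [0.006, 1.0, 0.014, 0.002]
wrist_force: [-3.1, -4.5, 9.7]
gripper_width: 0.0001
t 5.7 clampTCP mm [  1.9   7.5 131.4] F [-3.2  -4.43  9.73] toolx in clamp [ 1.    -0.004  0.004] toolz [ 0.004 -0.013 -1.   ] w 0.0001
clock: 6.0
tcp_pos: [0.5544, -0.0652, 0.1172]
orientation: [0.008, 1.0, 0.014, 0.001]
wrist_force: [-2.5, -5.1, 8.3]
gripper_width: 0.0006
t 6.0 clampTCP mm [  2.5  25.8 117.2] F [-2.71 -5.03  8.34] toolx in clamp [ 1.    -0.006  0.002] toolz [ 0.002 -0.016 -1.   ] w 0.0006
```

View pics/w4.png

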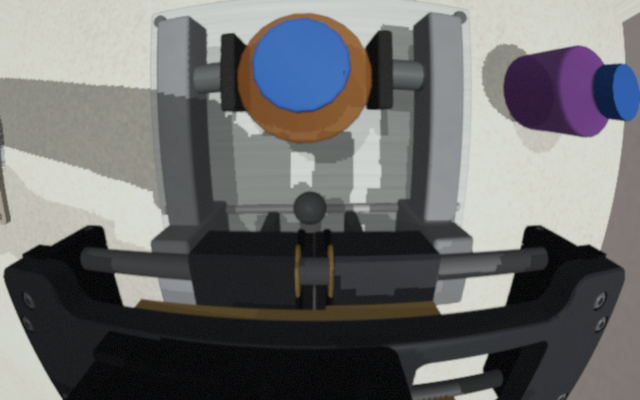

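```bash
python3 -m crank '[0,0,-25,0,0,0,-1,0,-25,0.3,0,0,-1,30,-3,0.3,0,0,0,30,0,0.3,0,0,0,28,0,0,0,0,0,0,14,0,0,0,0,0,10,0,0,0,0,0,0,0,0,0]'
python3 - <<'E'
from h import *
P,F,M=st()
im=viewer.get_image("wrist"); cv2.imwrite("pics/w5.png",im[:,:,::-1])
E
```

```text
clock: 6.85
tcp_pos: [0.5566, -0.1453, 0.149]
orientation: [-0.003, 1.0, 0.019, 0.003]
wrist_force: [-0.5, -0.7, 0.2]
gripper_width: 0.0004
t 6.85 clampTCP mm [  2.1 -54.3 149. ] F [-0.53 -0.66  0.19] toolx in clamp [1.    0.005 0.006] toolz [ 0.006  0.006 -1.   ] w 0.0004
```

View pics/w5.png

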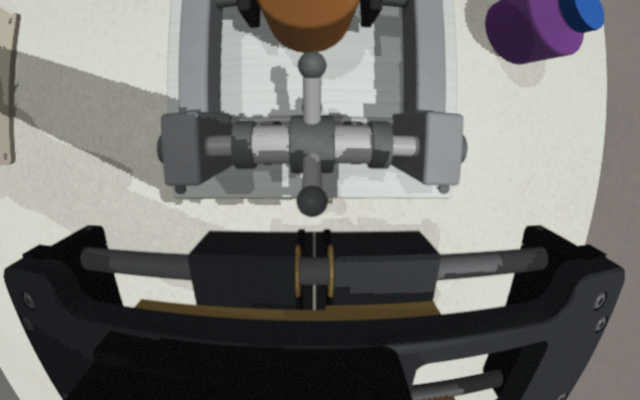

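```bash
cat >> h.py <<'E'
def theta(px,m,r=.059):
    T=m["world_from_camera"]; v=np.array([px[0]-m["cx"],px[1]-m["cy"]]); a=np.hypot(*v)/m["fx"]; v=v/np.hypot(*v)
    d=T[:3,:3]@np.array([np.sin(a)*v[0],np.sin(a)*v[1],np.cos(a)])
    p=np.load("clamp.npy"); c,s=np.cos(p[2]),np.sin(p[2]); C=np.array([[c,s,0],[-s,c,0],[0,0,1]])
    o=C@(T[:3,3]-[p[0],p[1],.09]); d=C@d
    o2,d2=o[1:],d[1:]; A=d2@d2; B=2*o2@d2; D=B*B-4*A*(o2@o2-r*r)
    if D<0: D=0
    return [round(float(np.degrees(np.arctan2(*(o2+d2*t)))),1) for t in((-B-D**.5)/2/A,(-B+D**.5)/2/A)]
E
python3 - <<'E'
from h import *
m=viewer.camera_model("wrist")
for px in((312,200),(313,65)): print(theta(px,m))
E
python3 -m crank '[0,0,12,0,0,0,-1,-8,1,0,0,0,-1,-8,1,0,0,0,0,-9,1,0,0,0,0,-9,1,0,0,0]'
python3 -c "
from h import *
st()"
python3 -m crank '[0,-9,2,0,-0.4,0,0,-9,4,0,-0.4,0]'
python3 -c "
from h import *
st()"
python3 -m crank '[0,-9,4,0,-0.3,0]'
python3 -c "
from h import *
st()"
```

```text
[-27.5, -123.6]
[63.3, 95.6]
clock: 7.4
tcp_pos: [0.5554, -0.118, 0.1366]
orientation: [0.004, 1.0, 0.017, 0.007]
wrist_force: [-1.4, -8.0, 6.5]
gripper_width: 0.0004
t 7.4 clampTCP mm [  1.8 -27.  136.6] F [-1.64 -7.98  6.47] toolx in clamp [1.    0.    0.014] toolz [ 0.014 -0.008 -1.   ] w 0.0004
clock: 7.6
tcp_pos: [0.5552, -0.1028, 0.1325]
orientation: [0.006, 1.0, 0.015, 0.001]
wrist_force: [-2.3, -7.0, 5.0]
gripper_width: 0.0003
t 7.6 clampTCP mm [  2.1 -11.9 132.5] F [-2.53 -6.9   4.99] toolx in clamp [ 1.    -0.003  0.003] toolz [ 0.003 -0.012 -1.   ] w 0.0003
clock: 7.7
tcp_pos: [0.555, -0.0951, 0.1292]
orientation: [0.007, 1.0, 0.015, -0.001]
wrist_force: [-2.7, -8.6, 10.4]
gripper_width: 0.0002
t 7.7 clampTCP mm [  2.2  -4.1 129.2] F [-2.95 -8.56 10.36] toolx in clamp [ 1.    -0.004 -0.002] toolz [-0.002 -0.015 -1.   ] w 0.0002
```

```bash
python3 -m crank '[0,-8,3,0,0,0,0,-8,3,0,0,0]'
python3 -c "
from h import *
st()"
python3 -m crank '[0,-8,5,0,0,0,0,-6,6,0,0,0]'
python3 - <<'E'
from h import *
st()
im=viewer.get_image("wrist"); cv2.imwrite("pics/w6.png",im[:,:,::-1])
E
python3 -m crank '[0,0,-25,0,0,0,-1,0,-25,0.3,0,0,-1,30,-3,0.3,0,0,0,30,0,0.3,0,0,0,28,0,0,0,0,0,0,14,0,0,0,0,0,10,0,0,0,0,0,0,0,0,0]'
python3 - <<'E'
from h import *
P,F,M=st()
im=viewer.get_image("wrist"); cv2.imwrite("pics/w7.png",im[:,:,::-1])
E
```

```text
clock: 7.9
tcp_pos: [0.5548, -0.0815, 0.1247]
orientation: [0.01, 1.0, 0.014, 0.0]
wrist_force: [-2.1, -7.9, 3.7]
gripper_width: 0.0004
t 7.9 clampTCP mm [  2.4   9.4 124.7] F [-2.35 -7.8   3.72] toolx in clamp [ 1.    -0.006 -0.   ] toolz [-0.   -0.02 -1.  ] w 0.0004
clock: 8.1
tcp_pos: [0.5546, -0.0697, 0.1149]
orientation: [0.012, 1.0, 0.013, 0.001]
wrist_force: [-2.4, -5.8, 8.4]
gripper_width: 0.0003
t 8.1 clampTCP mm [  2.6  21.2 114.9] F [-2.6  -5.76  8.43] toolx in clamp [ 1.    -0.007  0.002] toolz [ 0.001 -0.024 -1.   ] w 0.0003
clock: 8.95
tcp_pos: [0.5555, -0.1481, 0.1445]
orientation: [0.002, 1.0, 0.019, 0.001]
wrist_force: [0.1, 0.8, 0.2]
gripper_width: 0.0003
t 8.95 clampTCP mm [  0.9 -57.1 144.5] F [0.17 0.82 0.17] toolx in clamp [1.    0.005 0.001] toolz [ 0.001 -0.005 -1.   ] w 0.0003
```

View pics/w6.png

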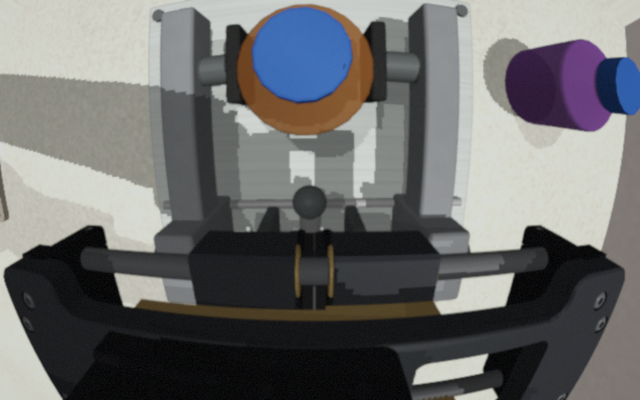

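View pics/w7.png

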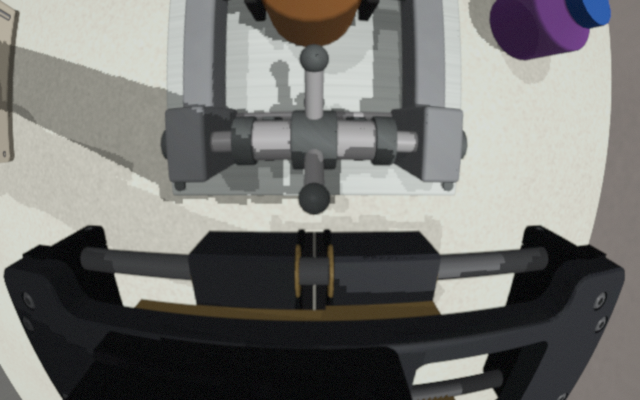

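```bash
cat >> h.py <<'E'
def tq():
    P,F,M=st(); y=P[1]*1e3+9.5; z=P[2]*1e3-90; b=min(max((y+9)/59,-1),1); zb=59*np.sqrt(1-b*b)
    print("  tau ball",round((-zb*F[1]+y*F[2])/1e3,3),"th",round(np.degrees(np.arcsin(b)),1)," corner",round((-z*F[1]+y*F[2])/1e3,3),"th~",round(np.degrees(np.arctan2(y,z)+np.arcsin(6/np.hypot(y,z))),1))
E
python3 - <<'E'
from h import *
m=viewer.camera_model("wrist")
for px in((314,198),(314,58)): print(theta(px,m))
E
python3 -m crank '[0,0,9,0,0,0,0,-8,1,0,0,0,0,-8,1,0,0,0,0,-9,1,0,0,0]'
python3 -c "
from h import *
tq()"
python3 -m crank '[0,-9,1,0,-0.3,0]'
python3 -c "
from h import *
tq()"
python3 -m crank '[0,-9,1,0,-0.3,0]'
python3 -c "
from h import *
tq()"
python3 -m crank '[0,-9,3,0,-0.3,0]'
python3 -c "
from h import *
tq()"
```

```text
[-28.1, -122.6]
[64.4, 93.1]
clock: 9.4
tcp_pos: [0.5559, -0.1273, 0.135]
orientation: [0.007, 1.0, 0.018, 0.003]
wrist_force: [-3.4, -11.9, 8.8]
gripper_width: 0.0002
t 9.4 clampTCP mm [  2.  -36.3 135. ] F [ -3.75 -11.83   8.81] toolx in clamp [1.    0.002 0.006] toolz [ 0.006 -0.014 -1.   ] w 0.0002
  tau ball 0.429 th -17.6  corner 0.295 th~ -24.2
clock: 9.5
tcp_pos: [0.5558, -0.121, 0.1353]
orientation: [0.009, 1.0, 0.017, 0.001]
wrist_force: [-2.7, -10.6, 9.4]
gripper_width: 0.0001
t 9.5 clampTCP mm [  2.1 -30.1 135.3] F [ -3.09 -10.55   9.36] toolx in clamp [ 1.    -0.     0.002] toolz [ 0.002 -0.018 -1.   ] w 0.0001
  tau ball 0.418 th -11.3  corner 0.285 th~ -17.5
clock: 9.6
tcp_pos: [0.5557, -0.1144, 0.1355]
orientation: [0.011, 1.0, 0.015, -0.001]
wrist_force: [-3.8, -9.7, 8.4]
gripper_width: 0.0001
t 9.6 clampTCP mm [  2.2 -23.5 135.5] F [-4.07 -9.6   8.44] toolx in clamp [ 1.    -0.002 -0.001] toolz [-0.002 -0.022 -1.   ] w 0.0001
  tau ball 0.446 th -4.8  corner 0.319 th~ -9.8
clock: 9.7
tcp_pos: [0.5556, -0.1075, 0.1337]
orientation: [0.013, 1.0, 0.014, -0.002]
wrist_force: [-2.8, -9.2, 7.4]
gripper_width: 0.0007
t 9.7 clampTCP mm [  2.3 -16.6 133.7] F [-3.14 -9.13  7.41] toolx in clamp [ 1.    -0.005 -0.005] toolz [-0.005 -0.025 -1.   ] w 0.0007
  tau ball 0.485 th 1.8  corner 0.346 th~ -1.5
```

```bash
python3 -m crank '[0,-9,3,0.4,0,0]'
python3 -c "
from h import *
tq()"
python3 -m crank '[0,-9,3,0.4,0,0]'
python3 -c "
from h import *
tq()"
python3 -m crank '[0,0,0,0,0,0]'
python3 - <<'E'
from h import *
tq()
im=viewer.get_image("wrist"); cv2.imwrite("pics/w8.png",im[:,:,::-1])
E
```

```text
clock: 9.8
tcp_pos: [0.5555, -0.1001, 0.1315]
orientation: [0.01, 1.0, 0.014, -0.002]
wrist_force: [-2.7, -8.2, 6.7]
gripper_width: 0.0004
t 9.8 clampTCP mm [  2.5  -9.2 131.5] F [-2.92 -8.14  6.67] toolx in clamp [ 1.    -0.006 -0.004] toolz [-0.004 -0.021 -1.   ] w 0.0004
  tau ball 0.476 th 9.1  corner 0.34 th~ 8.8
clock: 9.9
tcp_pos: [0.5554, -0.0933, 0.1296]
orientation: [0.009, 1.0, 0.013, -0.001]
wrist_force: [-5.7, -10.3, 14.8]
gripper_width: 0.0002
t 9.9 clampTCP mm [  2.6  -2.3 129.6] F [ -6.08 -10.1   14.78] toolx in clamp [ 1.    -0.007 -0.003] toolz [-0.003 -0.017 -1.   ] w 0.0002
  tau ball 0.679 th 15.9  corner 0.506 th~ 18.8
clock: 10.0
tcp_pos: [0.5554, -0.0931, 0.1302]
orientation: [0.009, 1.0, 0.013, -0.001]
wrist_force: [-1.2, -0.8, 0.3]
gripper_width: 0.0006
t 10.0 clampTCP mm [  2.7  -2.2 130.2] F [-1.25 -0.8   0.32] toolx in clamp [ 1.    -0.007 -0.003] toolz [-0.003 -0.018 -1.   ] w 0.0006
  tau ball 0.048 th 16.0  corner 0.035 th~ 18.7
```

View pics/w8.png

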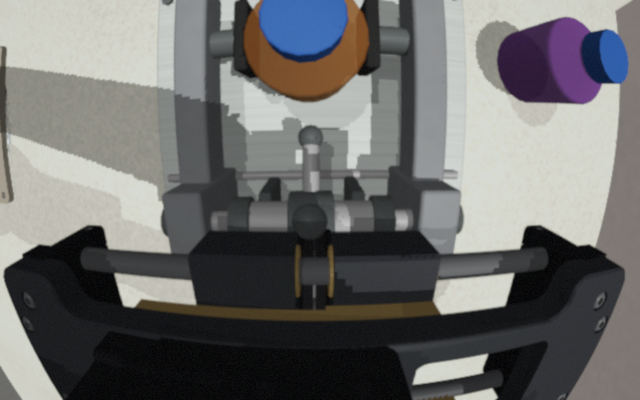

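```bash
python3 -m crank '[0,-7,1,0.4,0,0]'
python3 -c "
from h import *
tq()"
python3 -m crank '[0,-8,3,0.4,0,0]'
python3 -c "
from h import *
tq()"
```

```text
clock: 10.15
tcp_pos: [0.5552, -0.0886, 0.1295]
orientation: [0.007, 1.0, 0.012, -0.001]
wrist_force: [0.9, -15.0, -2.2]
gripper_width: 0.0006
t 10.15 clampTCP mm [  2.6   2.4 129.5] F [  0.43 -14.98  -2.23] toolx in clamp [ 1.    -0.009 -0.002] toolz [-0.002 -0.014 -1.   ] w 0.0006
  tau ball 0.8 th 20.7  corner 0.565 th~ 25.1
clock: 10.25
tcp_pos: [0.5551, -0.0835, 0.127]
orientation: [0.006, 1.0, 0.011, -0.0]
wrist_force: [-1.9, -12.5, 6.7]
gripper_width: 0.0003
t 10.25 clampTCP mm [  2.7   7.5 127. ] F [ -2.3  -12.43   6.69] toolx in clamp [ 1.    -0.011 -0.001] toolz [-0.001 -0.011 -1.   ] w 0.0003
  tau ball 0.772 th 26.1  corner 0.573 th~ 33.1
```

Torque is now about 0.57 N m, against 0.34–0.40 in the same phase of the previous free push. That's about 60° past where it began to stiffen, so I'm stopping here and backing off.

```bash
python3 -m crank '[0,4,0,0,0,0,0,4,-10,0,0,0,0,4,-25,0,0,0,0,20,-25,0,0,0,0,30,-10,0,0,0,0,30,0,0,0,0,0,20,0,0,0,0,0,0,0,0,0,0,0,0,0,0,0,0]'
python3 - <<'E'
from h import *
st()
im=viewer.get_image("wrist"); cv2.imwrite("pics/w9.png",im[:,:,::-1])
im=viewer.get_image("scene"); cv2.imwrite("pics/s9.png",cv2.resize(im[100:300,200:400,::-1],None,fx=3,fy=3,interpolation=2))
E
```

```text
clock: 11.15
tcp_pos: [0.56, -0.1914, 0.2056]
orientation: [0.003, 1.0, 0.015, 0.002]
wrist_force: [0.4, 0.3, 0.9]
gripper_width: 0.0003
t 11.15 clampTCP mm [   4.  -100.5  205.6] F [0.38 0.25 0.88] toolx in clamp [ 1.    -0.002  0.003] toolz [ 0.003 -0.006 -1.   ] w 0.0003
```

View pics/w9.png

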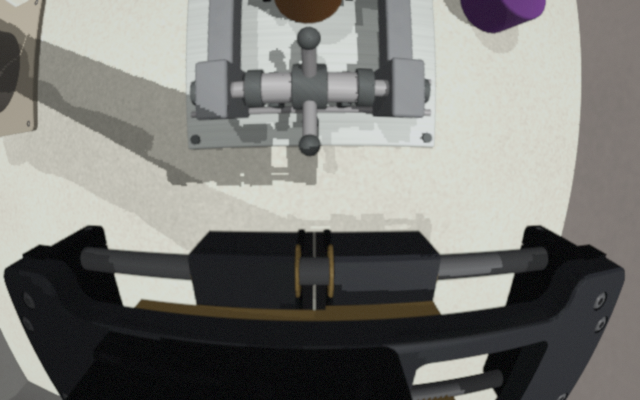

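View pics/s9.png

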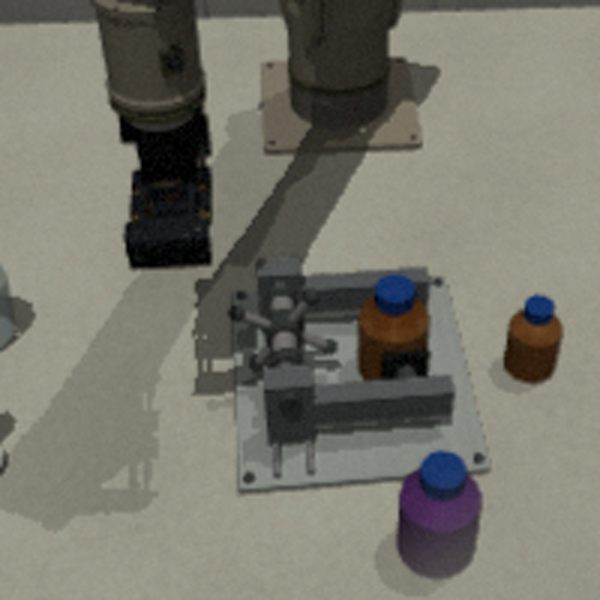

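```bash
python3 - <<'E'
from h import *
m=viewer.camera_model("wrist")
for px in((310,145),(309,38)): print(theta(px,m))
E
python3 -m crank '[-1,-30,0,0,0,0,-1,-35,0,0,0,0,-1,-35,0,0,0,0,0,-35,0,0,0,0,0,-30,0,0,0,0,0,0,0,0,0,0]'
python3 - <<'E'
from h import *
st()
im=viewer.get_image("wrist"); cv2.imwrite("pics/w10.png",im[:,:,::-1])
cv2.imwrite("pics/w10c.png",cv2.resize(im[20:240,180:460,::-1],None,fx=2.8,fy=2.7,interpolation=2))
E
```

```text
[-56.0, -114.1]
[33.4, 116.8]
clock: 11.85
tcp_pos: [0.55, -0.0124, 0.204]
orientation: [0.002, 1.0, 0.02, 0.001]
wrist_force: [0.5, 0.4, -0.4]
gripper_width: 0.0006
t 11.85 clampTCP mm [-1.00e-01  7.87e+01  2.04e+02] F [ 0.56  0.41 -0.35] toolx in clamp [1.    0.007 0.002] toolz [ 0.002 -0.004 -1.   ] w 0.0006
```

View pics/w10c.png

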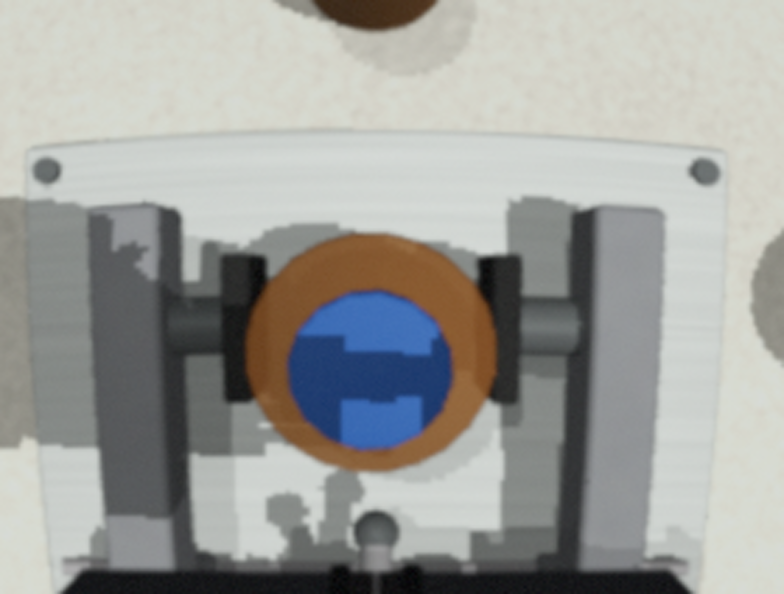

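Both pads are against the bottle on either side, it stands upright and centred, and the arm is clear. Handing in.

```bash
python3 -c "
from rig import ticket; print(ticket.close_job())"
```

```text
the job is handed in; nothing more can be done
None
```

I turned the turnbuckle by pushing three cross arms over in turn, about 236° in all, and stopped when it was clearly stiffer. I then backed the arm off and handed the job in at about 12 s on the robot's clock.

- **Stiffness:** the last torque estimates, from the wrist force and the contact geometry, were 0.565 and 0.573 N m. The same method read 0.34–0.40 N m while running free. After allowing for rubbing I put the true value at about 0.55 N m. It began to stiffen about 60° before the stop, which fits that figure.
- **Readings set aside:** for the last few samples, taking the contact to be on the arm's end ball instead of its shaft would give about 0.77–0.80 N m. I set those aside because by that angle the fingertip bears on the shaft.
- **Final pictures:** both pads are against the bottle, which stands upright on the plate. The arm is clear, with about 0.4–0.6 N residual force at the wrist.
- **Not checked:** the pad forces cannot be measured directly. I skipped a second torque check on the next arm because its short lever would have made the reading less reliable. The arm never came near the measuring cylinder, beaker or jar, but I did not measure their positions again at the end.

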